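# Pack the reamers in their carrier and press the keeper plate home

## Task

Pack the reamers for the regrinder: pull every reamer out of the wooden tool block and stand each one, shank up, fully down in a pocket of its own in the grey carrier. Then lay the keeper plate, grip up, over the carrier's four corner posts and press it down evenly until it has clicked home on all four. Leave the gauge box, chuck and oil tin where they are.

Things in the scene. Friction and masses are not known exactly. Their poses are not given: they have to be found in the camera images.
- reamer_0_mid (a point): centre of a steel reamer, a round rod 100 mm long, about 130 g, standing upright in a bore of the wooden tool block; all are alike. Lower 58 mm: 16 mm in diameter, dark flutes, bevelled foot; upper 40 mm: plain shank 14 mm in diameter, to grip. The point is 50 mm above its foot; z runs up to the shank end. Three to five are present; None if absent.
- reamer_1_mid (a point): centre of a steel reamer, a round rod 100 mm long, about 130 g, standing upright in a bore of the wooden tool block; all are alike. Lower 58 mm: 16 mm in diameter, dark flutes, bevelled foot; upper 40 mm: plain shank 14 mm in diameter, to grip. The point is 50 mm above its foot; z runs up to the shank end. Three to five are present; None if absent.
- reamer_2_mid (a point): centre of a steel reamer, a round rod 100 mm long, about 130 g, standing upright in a bore of the wooden tool block; all are alike. Lower 58 mm: 16 mm in diameter, dark flutes, bevelled foot; upper 40 mm: plain shank 14 mm in diameter, to grip. The point is 50 mm above its foot; z runs up to the shank end. Three to five are present; None if absent.
- reamer_3_mid (a point): centre of a steel reamer, a round rod 100 mm long, about 130 g, standing upright in a bore of the wooden tool block; all are alike. Lower 58 mm: 16 mm in diameter, dark flutes, bevelled foot; upper 40 mm: plain shank 14 mm in diameter, to grip. The point is 50 mm above its foot; z runs up to the shank end. Three to five are present; None if absent.
- reamer_4_mid (a point): centre of a steel reamer, a round rod 100 mm long, about 130 g, standing upright in a bore of the wooden tool block; all are alike. Lower 58 mm: 16 mm in diameter, dark flutes, bevelled foot; upper 40 mm: plain shank 14 mm in diameter, to grip. The point is 50 mm above its foot; z runs up to the shank end. Three to five are present; None if absent.
- holder: fixed light wooden tool block, 56 x 190 x 70 mm high, origin at the centre of its underside, z up; five round bores 19 mm wide and 60 mm deep (floor 10 mm above the table) on its long y axis at y = -72, -36, 0, 36, 72 mm. Reamers stick out 40 mm above its top.
- carrier_mid (a point): middle of the fixed grey carrier (base 130 (x) x 246 (y) x 10 mm), level with its four post shoulders, 114 mm above the table; x across, y along it, z up. In its middle a grey block 56 x 180 mm, top 70 mm above the table, has five pockets in a row along y. A packed reamer's top is 110 mm above the table, 4 mm below the seated plate.
- pocket_0 (a point): centre of the floor of pocket 0 of the carrier, 10 mm above the table; round, 19 mm wide, 60 mm deep; pockets lie 36 mm apart along the carrier's y, pocket 0 at y = -72 mm. Any reamer may go in any pocket.
- pocket_1 (a point): centre of the floor of pocket 1 of the carrier, 10 mm above the table; round, 19 mm wide, 60 mm deep; pockets lie 36 mm apart along the carrier's y, pocket 0 at y = -72 mm. Any reamer may go in any pocket.
- pocket_2 (a point): centre of the floor of pocket 2 of the carrier, 10 mm above the table; round, 19 mm wide, 60 mm deep; pockets lie 36 mm apart along the carrier's y, pocket 0 at y = -72 mm. Any reamer may go in any pocket.
- pocket_3 (a point): centre of the floor of pocket 3 of the carrier, 10 mm above the table; round, 19 mm wide, 60 mm deep; pockets lie 36 mm apart along the carrier's y, pocket 0 at y = -72 mm. Any reamer may go in any pocket.
- pocket_4 (a point): centre of the floor of pocket 4 of the carrier, 10 mm above the table; round, 19 mm wide, 60 mm deep; pockets lie 36 mm apart along the carrier's y, pocket 0 at y = -72 mm. Any reamer may go in any pocket.
- post_0 (a point): centre of the shoulder of a carrier corner post (16 mm square, shoulder 114 mm above the table; at carrier x = -50, y = -108 mm). Above it a white snap pin 9 mm in diameter tapers to a tip 22 mm above the shoulder, with a sprung ramp catch (to 9 mm from the centre) on its side away from the carrier's middle, along x.
- post_1 (a point): centre of the shoulder of a carrier corner post (16 mm square, shoulder 114 mm above the table; at carrier x = -50, y = +108 mm). Above it a white snap pin 9 mm in diameter tapers to a tip 22 mm above the shoulder, with a sprung ramp catch (to 9 mm from the centre) on its side away from the carrier's middle, along x.
- post_2 (a point): centre of the shoulder of a carrier corner post (16 mm square, shoulder 114 mm above the table; at carrier x = +50, y = -108 mm). Above it a white snap pin 9 mm in diameter tapers to a tip 22 mm above the shoulder, with a sprung ramp catch (to 9 mm from the centre) on its side away from the carrier's middle, along x.
- post_3 (a point): centre of the shoulder of a carrier corner post (16 mm square, shoulder 114 mm above the table; at carrier x = +50, y = +108 mm). Above it a white snap pin 9 mm in diameter tapers to a tip 22 mm above the shoulder, with a sprung ramp catch (to 9 mm from the centre) on its side away from the carrier's middle, along x.
- catch_0 (a joint): sprung catch of post_0, in m: 0 = sprung out, grows (to 0.006) as the plate pushes it in. It is pushed in by 2 to 5 mm while the plate goes over, and clicks back out when the plate's top is 2.5 mm or less above its seated height; a post takes about 4 to 6 N to click.
- catch_1 (a joint): sprung catch of post_1, in m: 0 = sprung out, grows (to 0.006) as the plate pushes it in. It is pushed in by 2 to 5 mm while the plate goes over, and clicks back out when the plate's top is 2.5 mm or less above its seated height; a post takes about 4 to 6 N to click.
- catch_2 (a joint): sprung catch of post_2, in m: 0 = sprung out, grows (to 0.006) as the plate pushes it in. It is pushed in by 2 to 5 mm while the plate goes over, and clicks back out when the plate's top is 2.5 mm or less above its seated height; a post takes about 4 to 6 N to click.
- catch_3 (a joint): sprung catch of post_3, in m: 0 = sprung out, grows (to 0.006) as the plate pushes it in. It is pushed in by 2 to 5 mm while the plate goes over, and clicks back out when the plate's top is 2.5 mm or less above its seated height; a post takes about 4 to 6 N to click.
- cover_grip (a point): centre of the black bar grip (20 x 70 x 36 mm high, long along y) on the loose keeper plate (aluminium, 130 (x) x 246 (y) x 5 mm, about 300 g, lying flat). The point is 23 mm above the plate's underside; z up. Square 12 mm holes at x = +-50, y = +-108 mm fit over the pins either way round. Fully home, the underside rests on the shoulders: each post point has z = -0.023 here.
- gauge_box: bystander: dark wooden box 80 x 150 x 45 mm, origin at the centre of its underside; leave alone
- chuck: bystander: dark steel drill chuck, 52 mm in diameter, 66 mm high, origin at the centre of its underside; leave alone
- oil_tin: bystander: green oil tin, 56 mm in diameter, 110 mm high, origin at the centre of its underside; leave alone

How it is judged:
By the outcome, as a careful person would: the job done as asked, in the order asked, and still so for the second after the job is handed in, with the robot touching nothing.
Of reamer_0, reamer_1, reamer_2, reamer_3, reamer_4 only 3 to 5 are there at a start; the rules pass over those that are not, and their reading is None.
At some moment in a run one of cover may be knocked a few centimetres aside while the robot is not near it.
It also fails if it takes over 210 s, if anything falls off the work surface, if the arm or the gripper's body presses on something with over 40 N, if the wrist force passes 120 N, or if a joint passes its speed limit or range.

## Robot

A 6-joint arm with a two-finger parallel gripper is mounted at the origin on the work surface. World frame = base frame: x ahead of the robot, y to its left, z up, the work surface at z = 0. Lengths are in mm, angles in rad, forces in N, time in s.
With the tool pointing down it reaches from about 275 to 825 mm from the base axis. Payload 4.9 kg.
Tool frame: the origin (TCP) lies at the very end of the fingers, on their centre line; the grasp point (between the pads) lies 19 mm behind it; z points along the fingers, y is the line along which they close (so a half turn about z gives the same grasp; the last joint's range is limited). The gripper opens to 85 mm and grips with 20 to 120 N. Pads are 22 mm wide; open, the fingers measure 114 mm over their backs; the gripper's body (76 mm by 85 mm) begins 54 mm behind the grasp point. The pads swing forward as they close: fully open they stand 13 mm farther back than shut.
Start: joints at [-1.352, 0.326, -0.193, 1.052, 0, 1.437], TCP at [190.052, -516.138, 231.281] pointing down, gripper open.
Joint ranges: [-2.65, 2.65], [-0.97, 1.79], [-1.3, 1.35], [-1.93, 2.1], [-1.47, 1.37], [-3.14, 3.14]. Speed limits (rad/s): [2.57, 2.57, 3.14, 3.14, 3.14, 3.14].

## Interface

Orientations are given as [roll, pitch, yaw] about the fixed x, y, z axes, in that order (R = Rz(yaw) Ry(pitch) Rx(roll)).
In Python, from bench import bot, solve_ik, imaging gives the robot as it stands. Calls block until the motion is done:
- bot.move_ptp(position, orientation): joint-space move of the TCP to a pose.
- bot.movel(position, rot=None, max_speed=150, threshold=None): straight line of the TCP; rot=None keeps the orientation; max_speed is the mean speed in mm/s. With threshold (N) it stops when the force on the tool has changed by that much, and returns True; else False.
- bot.move_j(angles): joint-space move.
- bot.grip(opening, effort=None): opening from 0.0 (shut) to 1.0 (fully open); effort is the grip in N (None keeps the last); returns when the fingers have stopped.
- bot.dwell(seconds).
- solve_ik(position, orientation): joint angles nearest the present ones, or None.
- bot.get_state(): the state.
- imaging.capture(name): name is "side" or "top" or "wrist"; returns the picture (480x640x3 uint8, blue, green, red); there is no depth.
- imaging.camera_model(name): a dict with "K" (3x3 intrinsics, pixels), "k1" (the pictures are not rectified: a ray, as slopes to the right and down, at radius r is drawn at 1 + k1 r^2 times it, then the intrinsics apply), "position" and "rotation" of the camera in the world. Camera axes: x right, y up, looking along -z (the intrinsics and any distortion apply to the point x, -y, -z); pixel columns grow to the right and rows downward; lengths in mm; the calibration is good to about 2 mm. A picture is of the moment at which its call begins: read the wrist's pose just before it. camera_model takes no time and is no camera call; for the wrist camera it gives the pose at the moment of the call.
A pose or a line that the arm cannot do raises bot.IKError and nothing moves.
- bot.sign_off(): hands the job in; it is judged then, once.
The state is a dict: "t": time; "qpos": joint angles; "joint_velocities": joint speeds; "effort": joint torques, N m; "tcp_pos": TCP position; "orientation": TCP orientation; "contact_force": force on the tool from outside, world axes, zero at the start; "wrist_torque": the same for the moment, N m; "opening": opening from 0.0 (shut) to 1.0 (fully open); "gripper_force": force on a finger pad.
Only numpy, scipy, OpenCV 4.12 (cv2) and the standard library are available. Lean on these libraries where they do the work, as an engineer would, in place of code of your own. Each camera call takes 0.05 s, during which the arm holds its last target. There are 200 camera calls.

## Working session

There is one attempt and no reset: what is moved stays moved. The work goes in short steps, each a Python script; the robot and the scene stay as the last script left them, time stands still between calls to the robot, and variables do not carry over. Pictures are saved under pics/ and viewed, at most 14 in all, crops included, and the job is handed in when it is done.

```bash
ls; mkdir -p pics; python3 - <<'E'
from bench import bot, imaging
import cv2
for n in ("top","side"):
    cv2.imwrite(f"pics/{n}0.png",imaging.capture(n)); m=imaging.camera_model(n); print(n,m)
print(imaging.camera_model("wrist"))
s=bot.get_state();print(s)
E
```

```text
pics
top {'K': array([[538.9963359 ,   0.        , 337.18813014],
       [  0.        , 538.9963359 , 248.65333597],
       [  0.        ,   0.        ,   1.        ]]), 'k1': -0.13439960011610763, 'position': array([ 450.52214231,  -67.86817864, 1036.2990902 ]), 'rotation': array([ 0.17768972,  0.01706606, -1.58618641])}
side {'K': array([[501.0023139 ,   0.        , 314.11931811],
       [  0.        , 501.0023139 , 236.34853038],
       [  0.        ,   0.        ,   1.        ]]), 'k1': -0.07632002248334001, 'position': array([366.11690746, 648.84869802, 579.66324885]), 'rotation': array([ 0.98367933,  0.00385277, -2.78639822])}
{'K': array([[395.6684559 ,   0.        , 315.91673511],
       [  0.        , 395.6684559 , 242.78876246],
       [  0.        ,   0.        ,   1.        ]]), 'k1': -0.0735003655393568, 'position': array([ 266.19119958, -487.01229125,  373.12206057]), 'rotation': array([-0.32195119,  0.00185502, -1.21839381])}
{'t': 0.1, 'qpos': array([-1.35222215e+00,  3.26836220e-01, -1.93481246e-01,  1.05203359e+00,
       -1.88437688e-05,  1.43657083e+00]), 'joint_velocities': array([ 0.00109144, -0.0007393 ,  0.00153682, -0.00110618, -0.00127149,
        0.00112155]), 'effort': array([ 1.25073188e-03, -4.44239366e+01,  2.63038176e+01,  7.90202525e-03,
       -1.32714995e-04,  2.65817725e-06]), 'tcp_pos': array([ 189.91533607, -515.60402045,  230.59942591]), 'orientation': array([-3.14004939e+00, -1.89383602e-04,  3.52799548e-01]), 'contact_force': array([ 0.17161341,  0.02586137, -0.57462799]), 'wrist_torque': array([0.03218909, 0.04953049, 0.01355427]), 'gripper_force': 0.0, 'opening': 1.0036293148536342}
```

View pics/top0.png

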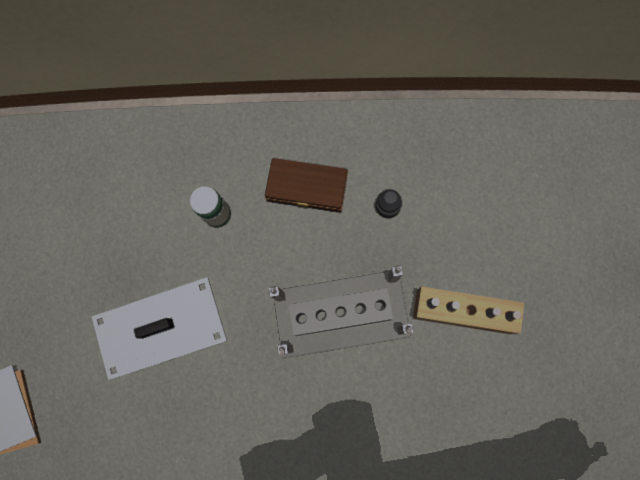

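View pics/side0.png

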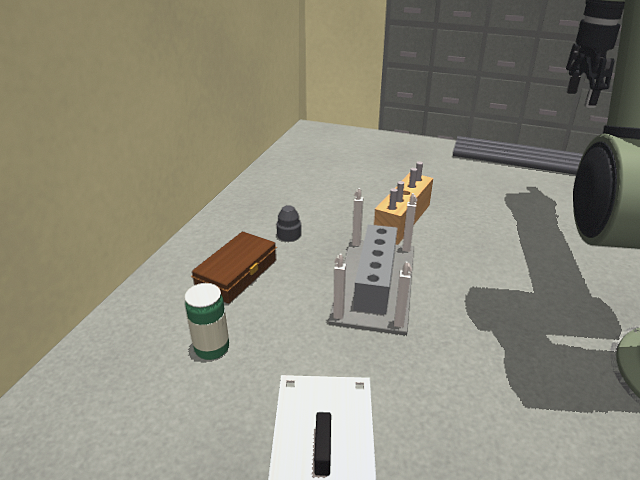

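```bash
cat > h.py <<'E'
import numpy as np, cv2
from scipy.spatial.transform import Rotation as Rt
from bench import bot, solve_ik, imaging
def model(n):
    m=imaging.camera_model(n); return m,Rt.from_euler("xyz",m["rotation"]).as_matrix()
def ray(mR,uv,z):
    m,R=mR
    p=cv2.undistortPoints(np.float64(uv).reshape(-1,1,2),m["K"],np.array([m["k1"],0,0,0,0]))[:,0]
    d=np.c_[p[:,0],-p[:,1],-np.ones(len(p))]@R.T; C=m["position"]
    return C+d*((z-C[2])/d[:,2])[:,None]
def proj(mR,P):
    m,R=mR
    c=(np.atleast_2d(P)-m["position"])@R*[1,-1,-1]
    return cv2.projectPoints(c,np.zeros(3),np.zeros(3),m["K"],np.array([m["k1"],0,0,0,0]))[0][:,0]
def snap(n,f=None):
    mR=model(n); im=imaging.capture(n)
    if f: cv2.imwrite(f"pics/{f}.png",im)
    return mR,im
def down(yaw): return [np.pi,0,yaw]
E
python3 - <<'E'
from h import *
m=model("top")
pr=lambda n,uv,z: print(n,ray(m,uv,z)[:,:2].round(1).tolist())
pr("reamers",[[433,302],[453,306],[492,312],[515,315]],110)
pr("bore",[[471,310]],70)
pk=[[302,318],[321,315],[341,312],[360,309],[380,305]]
pr("pock",pk,70)
pr("posts tips",[[274,291],[397,271],[283,349],[408,329]],132)
pr("plateholes",[[100,321],[202,287],[113,370],[217,336]],5)
pr("grip",[[155,327]],41)
pr("box",[[307,183]],45);pr("chuck",[[390,199]],66);pr("tin",[[205,199]],110)
s=model("side"); q=ray(m,pk,70); print(proj(s,q).round(0).tolist())
R=bot.get_state(); w=model("wrist"); T=Rt.from_euler("xyz",R["orientation"]).as_matrix()
print("cam in tool",T.T@(w[0]["position"]-R["tcp_pos"]), (T.T@w[1]).round(3).tolist())
E
```

```text
reamers [[520.9, -218.0], [513.2, -252.3], [501.2, -319.8], [495.0, -360.1]]
bore [[508.0, -292.6]]
pock [[499.5, 10.8], [504.4, -23.3], [509.2, -59.1], [514.0, -93.1], [520.4, -129.1]]
posts tips [[542.5, 52.9], [572.9, -155.6], [445.4, 37.7], [475.1, -170.8]]
plateholes [[499.7, 416.7], [565.1, 211.1], [404.6, 385.9], [470.2, 179.8]]
grip [[486.7, 290.1]]
box [[757.8, 2.2]]
chuck [[717.1, -153.7]]
tin [[712.3, 182.0]]
[[374.0, 277.0], [377.0, 265.0], [379.0, 253.0], [381.0, 242.0], [383.0, 231.0]]
cam in tool [  81.48414625   -0.69534848 -142.50630205] [[-0.0, 0.949, 0.317], [1.0, 0.0, 0.0], [0.0, 0.317, -0.949]]
```

```bash
python3 - <<'E'
from h import *
for n,p,y in (("h",[507,-289,250],-.18),("c",[509,-59,250],.148),("p",[487,290,250],.307),("c",[509,-59,300],.148)):
    for s in (1,-1): print(n,s,(lambda q:None if q is None else q.round(2))(solve_ik(p,down(y+s*np.pi/2))))
bot.grip(0.5)
bot.move_ptp([507,-289,260],down(-.18-np.pi/2)); m,im=snap("wrist","wh")
print(bot.get_state()["tcp_pos"], proj(m,[[520.9,-218.0,110], [513.2, -252.3,110], [501.2, -319.8,110], [495.0, -360.1,110]]).round(0).tolist())
bot.move_ptp([509,-59,280],down(.148-np.pi/2)); m,im=snap("wrist","wc")
print(bot.get_state()["tcp_pos"],bot.get_state()["t"], proj(m,[[499.5, 10.8,70], [509.2, -59.1,70], [520.4, -129.1,70]]).round(0).tolist())
a=cv2.imread("pics/wh.png");cv2.imwrite("pics/w1.png",a)
E
```

```text
h 1 [-0.64  0.38 -0.07  1.12  0.    1.11]
h -1 [-0.64  0.38 -0.07  1.12  0.   -2.04]
c 1 [-0.26  0.24 -0.26  1.07  0.    1.16]
c -1 [-0.26  0.24 -0.26  1.07  0.   -1.98]
p 1 [ 0.41  0.35 -0.12  1.11  0.    1.67]
p -1 [ 0.41  0.35 -0.12  1.11  0.   -1.47]
c 1 [-0.26  0.22 -0.16  1.19  0.    1.16]
c -1 [-0.26  0.22 -0.16  1.19  0.   -1.98]
[ 506.85415928 -289.22560962  259.9895103 ] [[314.0, 307.0], [316.0, 267.0], [316.0, 181.0], [314.0, 125.0]]
[509.36667373 -60.26082108 279.89685467] 4.525 [[315.0, 277.0], [316.0, 205.0], [315.0, 125.0]]
```

View pics/wh.png

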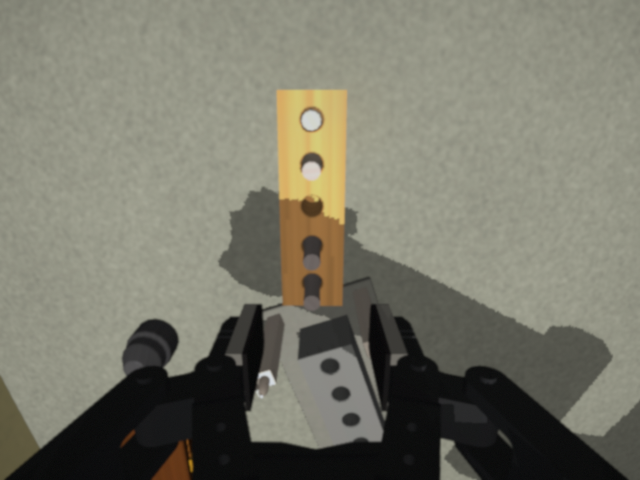

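View pics/wc.png

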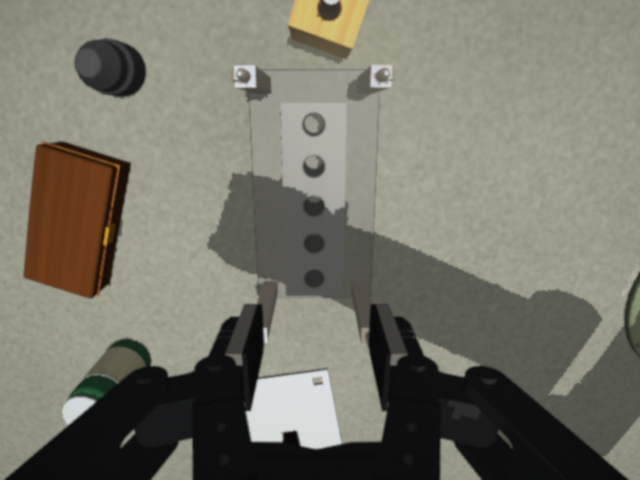

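```bash
cat >> h.py <<'E'
def circles(im,uv,r,half=22,k=6):
    """refine circle centres near uv (radius about r px) by Hough on an upsampled crop"""
    out=[]
    for u,v in uv:
        x0,y0=int(u)-half,int(v)-half
        c=cv2.cvtColor(im[max(y0,0):y0+2*half,x0:x0+2*half],cv2.COLOR_BGR2GRAY)
        c=cv2.normalize(cv2.resize(c,None,fx=k,fy=k,interpolation=cv2.INTER_CUBIC),None,0,255,cv2.NORM_MINMAX)
        h=cv2.HoughCircles(cv2.GaussianBlur(c,(0,0),3),cv2.HOUGH_GRADIENT,1,400,param1=80,param2=8,minRadius=int(k*r*.85),maxRadius=int(k*r*1.15))
        out.append([np.nan]*3 if h is None else [x0+(h[0,0,0]+.5)/k-.5,max(y0,0)+(h[0,0,1]+.5)/k-.5,h[0,0,2]/k])
    return np.array(out)
E
python3 - <<'E'
from h import *
im=cv2.imread("pics/wc.png"); m=model("wrist")
f=395.67
c=circles(im,[[314,124],[314,166],[314,205],[314,243],[314,278]],f*9.5/365,half=18); print(c.round(1).tolist())
P=ray(m,c[:,:2],70); print(P.round(1).tolist(),np.linalg.norm(np.diff(P,axis=0),axis=1).round(1))
a=P[:,:2]; v=np.linalg.svd(a-a.mean(0))[2][0]; v*=np.sign(v[1]); print("mean",a.mean(0),"yaw",-np.arctan2(v[0],v[1]))
im2=cv2.imread("pics/wh.png")
bot.move_ptp([507,-289,260],down(-.18-np.pi/2)); bot.dwell(.3); m,im=snap("wrist"); print(bot.get_state()["tcp_pos"])
c=circles(im,[[312,120],[312,170],[312,261],[312,302]],f*7/293,half=16); print(c.round(1).tolist())
P=ray(m,c[:,:2],110); print(P.round(1).tolist(),np.linalg.norm(np.diff(P,axis=0),axis=1).round(1))
# holder outline (wood hue) corners
hsv=cv2.cvtColor(im,cv2.COLOR_BGR2HSV); k=cv2.inRange(hsv,(8,100,60),(30,255,255)); k=cv2.morphologyEx(k,cv2.MORPH_CLOSE,np.ones((35,35)))
cs=sorted(cv2.findContours(k,0,1)[0],key=cv2.contourArea)[-1]; b=cv2.boxPoints(cv2.minAreaRect(cs)); print(b, ray(m,b,70)[:,:2].round(1).tolist())
E
```

```text
[[313.20001220703125, 124.0, 11.699999809265137], [313.20001220703125, 166.0, 10.800000190734863], [314.70001220703125, 205.1999969482422, 9.699999809265137], [313.70001220703125, 243.0, 9.800000190734863], [313.5, 277.5, 9.899999618530273]]
[[521.8, -129.9, 70.0], [516.7, -94.3, 70.0], [510.3, -59.4, 70.0], [506.0, -23.3, 70.0], [501.1, 11.5, 70.0]] [36.  35.5 36.3 35.2]
mean [511.16285523 -59.05402296] yaw 0.1467254483093167
[ 507.39382625 -288.02200444  260.32671208]
[[311.5, 117.80000305175781, 9.800000190734863], [311.79998779296875, 168.8000030517578, 9.800000190734863], [311.5, 262.20001220703125, 10.300000190734863], [311.29998779296875, 302.5, 9.300000190734863]]
[[496.7, -363.7, 110.0], [503.0, -328.0, 110.0], [516.6, -255.7, 110.0], [523.2, -220.7, 110.0]] [36.2 73.6 35.6]
[[278.  88.]
 [347.  88.]
 [347. 303.]
 [278. 303.]] [[519.3, -390.6], [465.4, -380.9], [494.5, -194.2], [558.1, -205.7]]
```

```bash
cat >> h.py <<'E'
H=np.pi/2; YH,YC=-.18-H,.147-H
def tcp(): return bot.get_state()["tcp_pos"].round(2)
def go(x,y,z,yaw=None,v=150,th=None):
    return bot.movel([x,y,z],None if yaw is None else down(yaw),v,th)
def pick(x,y):
    bot.grip(.45)
    bot.move_ptp([x,y,150],down(YH)); bot.dwell(.2)
    hit=go(x,y,79,v=80,th=8); print("pick hit",hit,tcp())
    bot.grip(0,40); s=bot.get_state(); print("grip",s["opening"].round(3),s["gripper_force"],s["contact_force"].round(1))
    go(x,y,235,v=120)
E
python3 - <<'E'
from h import *
pick(523.2,-220.7)
for i in range(3): bot.dwell(.2); print(tcp(),bot.get_state()["t"])
m,im=snap("wrist","held")
cv2.imwrite("pics/held_c.png",cv2.resize(im[200:480,200:440],None,fx=2,fy=2))
print(bot.get_state()["orientation"],bot.get_state()["contact_force"])
E
```

```text
pick hit False [ 523.64 -220.93   79.5 ]Traceback (most recent call last):
  File "<stdin>", line 2, in <module>
  File "h.py", line 38, in pick
    bot.grip(0,40); s=bot.get_state(); print("grip",s["opening"].round(3),s["gripper_force"],s["contact_force"].round(1))
                                                    ^^^^^^^^^^^^^^^^^^
AttributeError: 'float' object has no attribute 'round'
```

```bash
sed -i 's/s\["opening"\].round(3)/round(s["opening"],3)/' h.py; python3 - <<'E'
from h import *
s=bot.get_state(); print(s["opening"],s["gripper_force"],s["contact_force"])
go(523.2,-220.7,235,v=120)
for i in range(3): bot.dwell(.2); print(tcp(),bot.get_state()["t"])
m,im=snap("wrist","held")
cv2.imwrite("pics/held_c.png",cv2.resize(im[200:480,200:440],None,fx=2,fy=2))
print(bot.get_state()["orientation"],bot.get_state()["contact_force"])
E
```

```text
0.15826335550774337 39.08325558761135 [ 0.16888107 -0.10127763  4.22889492]
[ 522.93 -220.58  234.43] 9.825
[ 523.13 -220.67  234.83] 10.025
[ 523.22 -220.7   235.01] 10.225
[-3.14154145e+00 -2.01138594e-05 -1.75080006e+00] [ 0.48610959 -0.38781283 -1.06323289]
```

View pics/held_c.png

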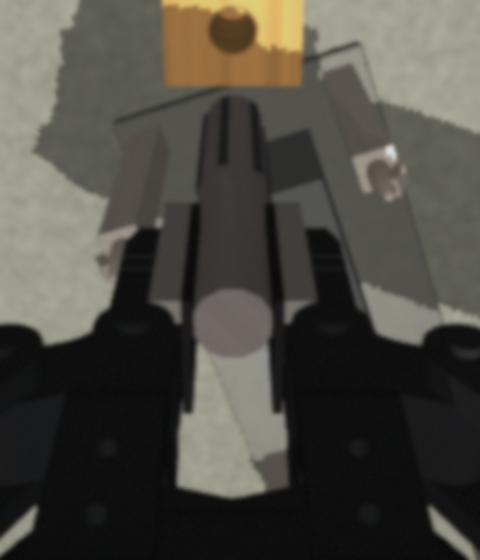

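```bash
python3 - <<'E'
from h import *
m=model("wrist"); t=bot.get_state()["tcp_pos"]; a=np.array([np.cos(YH),np.sin(YH),0])
P=[t+[0,0,30.5], t+[0,0,30.5]+7*a, t+[0,0,30.5]-7*a, t+[0,0,-69.5]+6.5*a, t+[0,0,-67.5]+8*a]
print(proj(m,P).round(1).tolist())
im=cv2.imread("pics/held.png"); c=circles(im,[[316,361]],20,half=34); print(c); q=ray(m,c[:,:2],t[2]+30.5); print((q-t).round(2), (q-t)[0,:2]@a[:2])
E
```

```text
[[315.2, 365.1], [315.2, 347.3], [315.2, 382.3], [315.4, 248.5], [315.4, 247.1]]
[[315.66666  378.        18.583334]]
[[ 0.78  5.18 30.5 ]] -5.2362457582768265
```

```bash
cat >> h.py <<'E'
CM=np.array([511.16,-59.05])
def pocket(k): return CM+36*(k-2)*np.array([-np.sin(YC+H),np.cos(YC+H)])
def place(k,z0=79.5):
    """lower the held reamer into pocket k; small search if it lands on the rim"""
    x,y=pocket(k)
    bot.move_ptp([x,y,235],down(YC)); go(x,y,z0+68,v=120); bot.dwell(.4)
    offs=[(0,0)]+[(r*np.cos(a),r*np.sin(a)) for r in (1.2,2.4) for a in np.arange(6)*np.pi/3]
    for dx,dy in offs:
        go(x+dx,y+dy,z0+62,v=20); hit=go(x+dx,y+dy,z0-1.5,v=35,th=7); t=tcp(); f=bot.get_state()["contact_force"].round(1)
        print("place",k,(round(dx,1),round(dy,1)),hit,t,f)
        if t[2]<z0+2.5: break
        if t[2]<z0+55: return False      # jammed part way: look
        go(*t[:2],z0+64,v=40)
    else: return False
    bot.grip(.45); go(t[0],t[1],150,v=120); return True
E
python3 - <<'E'
from h import *
print(place(0), bot.get_state()["t"])
m,im=snap("wrist","p0")
cv2.imwrite("pics/p0.png",im)
E
```

```text
place 0 (0, 0) True [ 521.82 -129.98   79.68] [0.  1.3 4. ]
True 15.2083
```

```bash
python3 - <<'E'
from h import *
for k,p in ((1,(516.6,-255.7)),(3,(503.,-328.)),(4,(496.7,-363.7))):
    bot.move_ptp([p[0],p[1],180],down(YH)); pick(*p); s=bot.get_state(); print(s["opening"],s["gripper_force"])
    if s["gripper_force"]<20 or not place(k): print("STOP"); break
else:
    bot.move_ptp([*pocket(2)[:2],300],down(YC)); bot.dwell(.3); snap("wrist","packed"); snap("top","top1")
print(bot.get_state()["t"])
E
```

```text
pick hit False [ 516.99 -255.96   79.49]
grip 0.151 39.097972253803164 [-1.2  0.9  4. ]
0.15512614651826992 38.97199060767889
place 1 (0, 0) True [516.33 -94.16  79.68] [-0.   0.9  5.4]
pick hit False [ 503.4  -328.34   79.54]
grip 0.151 39.103167951107025 [0.1 0.5 2.5]
0.15539141342210896 39.016506001353264
place 3 (0, 0) True [505.96 -23.47  79.7 ] [-0.7  1.2  4.6]
pick hit False [ 497.07 -364.03   79.53]
grip 0.15 39.11790600512177 [-1.4  0.3  2.9]
0.149791616013954 38.98627240676433
place 4 (0, 0) True [500.7   12.16  79.73] [-1.4 -0.1  4.2]
46.3
```

View pics/packed.png

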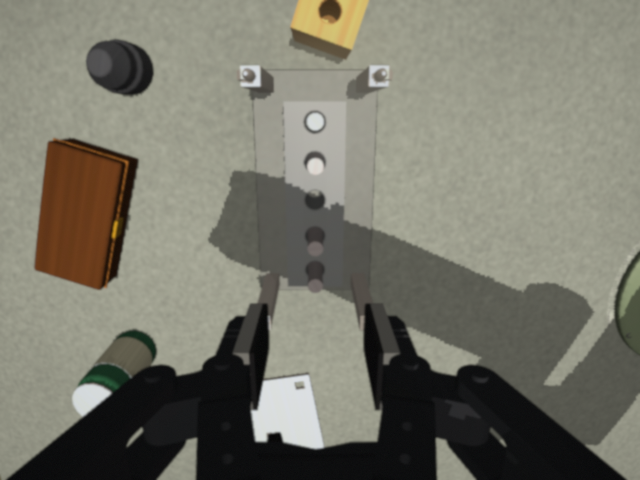

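View pics/top1.png

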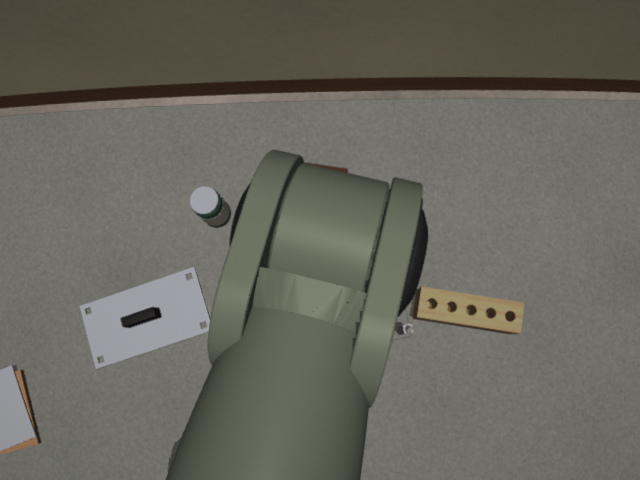

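```bash
cat >> h.py <<'E'
def plate(im,m,z=5):
    """bright low-saturation plate outline -> centre, yaw (top plane z)"""
    hsv=cv2.cvtColor(im,cv2.COLOR_BGR2HSV); k=cv2.inRange(hsv,(0,0,150),(180,40,255))
    k=cv2.morphologyEx(k,cv2.MORPH_CLOSE,np.ones((9,9)))
    c=max(cv2.findContours(k,0,2)[0],key=cv2.contourArea)
    holes=[]
    for h in cv2.findContours(cv2.inRange(hsv,(0,0,0),(180,255,140)),0,2)[0] if False else []: pass
    return c
E
python3 - <<'E'
from h import *
m=model("top"); h=ray(m,[[88,310],[188,276],[100,359],[203,324]],5)[:,:2]; c=h.mean(0)
v=h[0]+h[2]-h[1]-h[3]; yaw=-np.arctan2(v[0],v[1]); print(c,yaw,np.linalg.norm(v)/2,ray(m,[[141,317]],41))
bot.grip(.7)
YP=yaw-H; bot.move_ptp([*(c),300],down(YP)); bot.dwell(.4)
m,im=snap("wrist","plate"); print(tcp(),bot.get_state()["t"])
print(proj(m,np.c_[h,[5]*4]).round(0).tolist())
E
```

```text
[506.8537936 326.0214544] 0.31477389938641986 215.36927185997953 [[505.49954573 318.11275069  41.        ]]
[507.02 325.69 300.03] 48.525
[[274.0, 276.0], [268.0, 86.0], [358.0, 277.0], [363.0, 85.0]]
```

View pics/plate.png

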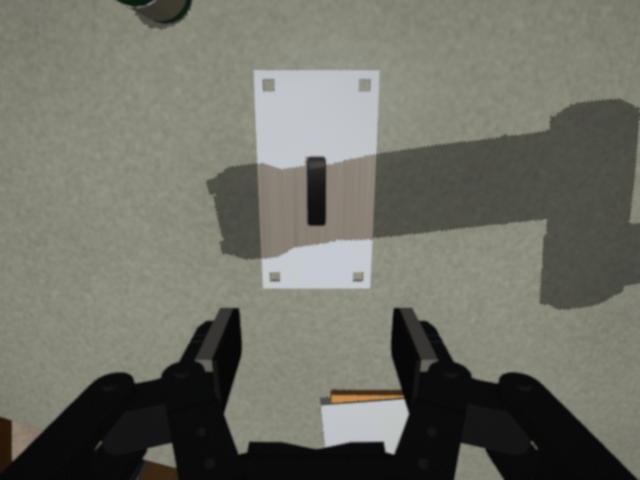

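```bash
python3 - <<'E'
from h import *
m=model("wrist"); im=cv2.imread("pics/plate.png"); g=cv2.cvtColor(im,cv2.COLOR_BGR2GRAY).astype(float); hs=[]
for u,v in [(268,85),(364,85),(275,276),(358,276)]:
    w=g[v-9:v+10,u-9:u+10]; k=(w<(w.max()+w.min())/2); yy,xx=np.nonzero(k); hs.append([u-9+xx.mean(),v-9+yy.mean()]); 
hs=np.array(hs); P=ray(m,hs,5)[:,:2]; print(hs.round(1).tolist(),P.round(1).tolist())
c=P.mean(0); v=P[2]+P[3]-P[0]-P[1]; v*=np.sign(v[1]); w=P[0]+P[2]-P[1]-P[3]
print("c",c,"yaw",-np.arctan2(v[0],v[1]),np.linalg.norm(v)/2,np.linalg.norm(w)/2)
b=(g<45).astype(np.uint8); b[300:]=0; r=cv2.boundingRect(max(cv2.findContours(b,0,2)[0],key=cv2.contourArea)); print(r)
a=np.array([-np.sin(.315),np.cos(.315)])
e=np.array([[*(c+35*a),41],[*(c-35*a),41],[*(c+35*a),5],[*(c-35*a),5]]); print("grip ends predicted (+y top,-y top,+y bot,-y bot)",proj(m,e).round(1).tolist())
E
```

```text
[[267.9, 84.7], [364.5, 84.5], [274.4, 277.0], [357.8, 277.0]] [[588.0, 238.4], [492.4, 207.2], [520.9, 444.5], [425.5, 413.6]]
c [506.69692613 325.92265602] yaw 0.3138623115362162 216.8996363176625 100.39754943918027
(308, 168, 17, 57)
grip ends predicted (+y top,-y top,+y bot,-y bot) [[316.2, 226.5], [316.1, 159.5], [316.2, 217.8], [316.1, 155.6]]
```

```bash
python3 - <<'E'
from h import *
c=(506.7,325.9); yp=.3139-H; YK=.146-H
bot.move_ptp([*c,80],down(yp)); bot.dwell(.3)
print(go(*c,8,v=60,th=10),tcp())
t=tcp(); bot.grip(0,110); s=bot.get_state(); print(s["opening"],s["gripper_force"],s["contact_force"].round(1),s["tcp_pos"].round(1))
go(*t[:2],220,v=100); s=bot.get_state(); print(s["opening"],s["contact_force"].round(1),s["wrist_torque"].round(2))
bot.move_ptp([*CM,220],down(YK)); go(*CM,162,v=60); bot.dwell(.6); print(tcp(),bot.get_state()["t"], bot.get_state()["orientation"])
m,im=snap("wrist","over"); snap("side","overs")
u=tcp()[2]-t[2]; print("underside",u)
R=np.array([[np.cos(.146),-np.sin(.146)],[np.sin(.146),np.cos(.146)]])
for x,y in ((-50,-108),(50,-108),(-50,108),(50,108)):
    q=CM+R@[x,y]; print((x,y),"hole",proj(m,[*q,u+5]).round(0).tolist(),"tip",proj(m,[*q,136]).round(0).tolist())
E
```

```text
False [507.07 326.11   8.47]
0.21695006448787346 107.68455862998962 [0.4 0.1 4.7] [507.  326.1   8.5]
0.2186128735708325 [-1.7  0.7 -1.9] [-0.02  0.01 -0.  ]
[511.16 -59.05 162.  ] 56.925 [-3.14157814e+00 -5.04927435e-07 -1.42479451e+00]
underside 153.5
(-50, -108) hole [[463.0, 30.0]] tip [[443.0, 41.0]]
(50, -108) hole [[168.0, 30.0]] tip [[189.0, 41.0]]
(-50, 108) hole [[412.0, 498.0]] tip [[404.0, 463.0]]
(50, 108) hole [[220.0, 498.0]] tip [[228.0, 463.0]]
```

View pics/over.png

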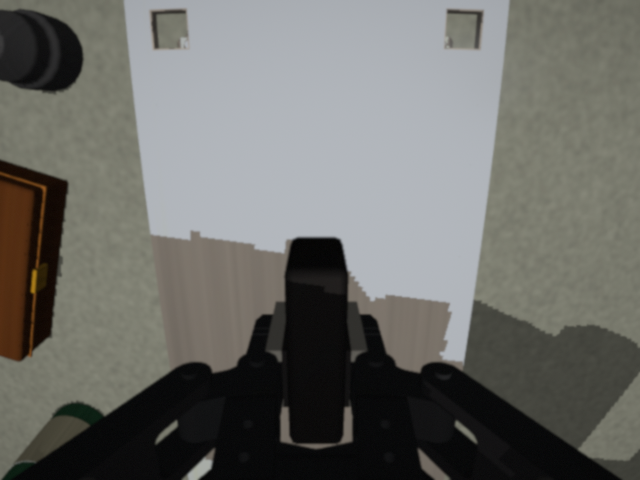

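View pics/overs.png

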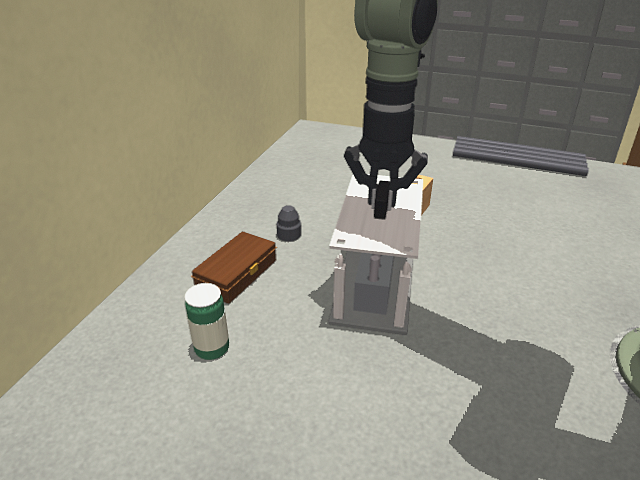

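```bash
python3 - <<'E'
from h import *
def st(n,hit=None):
    s=bot.get_state(); print(n,hit,s["tcp_pos"].round(2),s["contact_force"].round(1),s["wrist_torque"].round(2))
st("start")
h=go(*CM,139,v=30,th=12); st("a",h)
if not h:
    for z in (135,131,128,125,123.5,122,121):
        h=go(*CM,z,v=20,th=45); bot.dwell(.2); st(z,h)
        if h: break
snap("wrist","press"); snap("side","presss")
E
```

```text
start None [511.13 -59.04 161.97] [ 0.4  0.5 -3.3] [ 0.   -0.01 -0.01]
a False [511.26 -59.09 139.11] [ 1.1 -0.5 -1.8] [0.01 0.03 0.02]
135 False [511.48 -59.14 135.17] [ 1.1 -0.3 -0.7] [-0.05 -0.18  0.15]
131 False [511.88 -59.19 132.03] [-0.9  0.2  6.7] [0.05 0.12 0.13]
128 False [511.42 -59.05 128.19] [-0.1  0.8  3.2] [ 0.06 -0.02  0.04]
125 False [510.06 -58.8  124.04] [ 1.3  0.1 -8.7] [-0.02  0.19  0.06]
123.5 False [511.4  -59.12 123.74] [ 0.3  0.1 -3.2] [ 0.03  0.02 -0.  ]
122 False [511.64 -59.12 122.51] [-0.1  0.8  4.2] [ 0.1   0.14 -0.02]
121 False [511.65 -59.13 122.46] [-4.1  2.  12.9] [ 0.28  0.84 -0.02]
```

```bash
python3 - <<'E'
from h import *
def st(n,hit=None):
    s=bot.get_state(); print(n,hit,s["tcp_pos"].round(2),s["contact_force"].round(1),s["wrist_torque"].round(2))
h=go(*CM,117.5,v=10,th=35); st("press",h); bot.dwell(.3); st("hold")
go(*CM,122.5,v=20); bot.dwell(.2); st("relax")
bot.grip(.6); st("open"); go(*CM,200,v=100); st("up")
bot.move_ptp([420,-60,330],down(.146-H)); bot.move_ptp([300,-300,350],down(-H)); bot.dwell(.3)
m,im=snap("side","end_s"); cv2.imwrite("pics/end_sc.png",cv2.resize(im[180:340,300:460],None,fx=3.5,fy=3.5,interpolation=cv2.INTER_CUBIC))
m,im=snap("top","end_t"); print(bot.get_state()["t"])
R=np.array([[np.cos(.146),-np.sin(.146)],[np.sin(.146),np.cos(.146)]])
C=np.array([[*(CM+R@[x,y]),119] for x,y in ((-65,-123),(65,-123),(65,123),(-65,123))])
print("top pred",proj(m,C).round(1).tolist()); print("side pred",proj(model("side"),C).round(1).tolist())
E
```

```text
press True [511.64 -59.11 122.51] [0.3 1.4 4.6] [ 0.06  0.32 -0.02]
hold None [511.64 -59.12 122.49] [-1.  -0.5  5.1] [0.07 0.33 0.02]
relax None [511.21 -59.12 122.51] [ 0.3 -0.7  2.5] [0.04 0.12 0.03]
open None [511.1  -59.03 122.41] [-0.4  0.7 -0.5] [0.01 0.05 0.02]
up None [510.71 -58.93 199.41] [-0.3  0.1  0.4] [-0.03 -0.04 -0.03]
66.0417
top pred [[418.8, 335.1], [405.0, 260.1], [263.9, 283.2], [274.8, 358.9]]
side pred [[421.1, 198.1], [352.6, 191.3], [329.2, 267.3], [415.6, 278.0]]
```

View pics/end_sc.png

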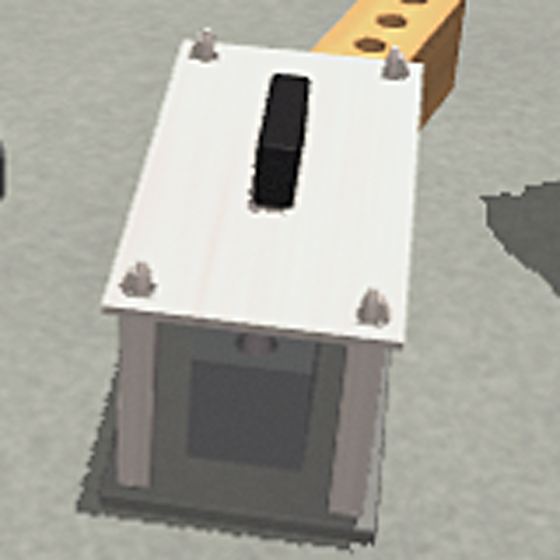

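View pics/end_t.png

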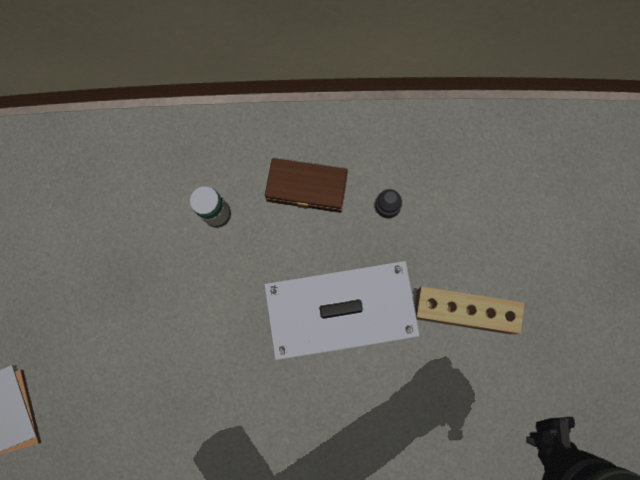

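```bash
python3 - <<'E'
from h import *
R=np.array([[np.cos(.146),-np.sin(.146)],[np.sin(.146),np.cos(.146)]]); Y=.146-H
bot.grip(0,40)
for i,(x,y) in enumerate(((-25,-104),(25,-104),(25,104),(-25,104))):
    p=CM+R@[x,y]; bot.move_ptp([*p,190],down(Y)); go(*p,130,v=80); bot.dwell(.3)
    h=go(*p,114,v=12,th=15); t=tcp(); print((x,y),h,t,bot.get_state()["contact_force"].round(1)); go(*p,190,v=100)
bot.move_ptp([420,-60,330],down(Y)); bot.move_ptp([300,-300,350],down(-H)); bot.dwell(.3)
m,im=snap("side"); a=cv2.imread("pics/end_s.png"); d=cv2.absdiff(a,im)[180:300,320:440].max(2); print("changed px",(d>40).sum(),bot.get_state()["t"])
E
```

```text
(-25, -104) True [ 501.51 -165.53  119.02] [-1.4  0.9  4.9]
(25, -104) True [ 550.98 -158.27  119.03] [-1.1 -0.   4.8]
(25, 104) True [520.73  47.47 119.04] [-1.6  0.4  5.2]
(-25, 104) True [471.24  40.22 119.02] [-0.7  0.5  5.2]
changed px 0 83.275
```

Plate top is at 119.0 mm near all four corners, which is exactly the seated height.

```bash
python3 -c "
from bench import bot
print(bot.sign_off())"
```

```text
the job is handed in; nothing more can be done
None
```

The job is done and handed in: all four reamers found in the block stand fully down in their own carrier pockets, the keeper plate is home and level (its top probed at 119.0 mm near all four corners), and I left the gauge box, chuck and oil tin alone.

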